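# Lift the nozzle rack out of its latched case

### The job

Swing the orange latch of the piping-nozzle case all the way off the lid to the side, open the clear lid by its black handle until it stands upright or leans back, and leave it open. Then take the blue nozzle rack by its handle, lift it at least 5 cm clear of the case's rim and finish while still holding it there above the case, steady and level, gripped by the handle and off the case and lid, with all four nozzles still standing in it. Keep the rack level throughout, and leave the timer, roll of tape, bowl and squeeze bottle near the case where they stand.

Things in the scene. Friction and masses are not known exactly. Their poses are not given: they have to be found in the camera images.
- case: White open-topped plastic case for piping nozzles, fixed to the table, 170 (x) x 250 (y) x 85 mm (z), walls and floor 5 mm. Origin: centre of its underside on the table; x points from its front (latch and lid handle) to its back (lid hinge), y to its left, z up. A latch bracket 32 mm wide stands out 31 mm from the top of its front face, at y = -85 mm. The closed lid's top face is 94 mm above the table.
- latch (a joint): Orange swing latch on the front right of the case: a flat 12 mm wide arm turning about a vertical pivot, friction about 0.04 N m, it stays where it is left. 0 = arm points to the case's back (case +x), lying over the lid and holding it down; grows as the arm swings clockwise seen from above, toward the case's right (-y) and off the lid; stop at 1.7 rad (pointing straight right at 1.57). The lid is blocked until about 1.32 rad. It starts between 0 and 0.2.
- latch_knob (a point): Centre of the latch's upright round orange knob, 16 mm diameter, 28 mm tall (its top 14 mm above this point, the arm's top 14 mm below it), near the free end of the arm, 50 mm from the pivot; 115.5 mm above the table.
- latch_pivot (a point): Point on the latch's vertical pivot axis, at the same height as the knob's centre; 109 mm in front of and 85 mm to the right of the case's centre. Nothing stands higher than the arm here.
- case_lid (a joint): Clear lid with a grey border, 174 x 250 x 8 mm, 0.25 kg, hinged along the case's back edge. 0 = shut, 1.57 = upright, stop at 1.9 rad; stiff hinge (0.4 N m friction): it stays where it is left.
- lid_bar (a point): Middle of the black round bar handle of the lid: 10 mm diameter, 80 mm long, parallel to the hinge, 38 mm out from the lid's front edge (33 mm clear gap behind it), carried by a 10 mm leg at each end. It lies 212 mm from the hinge axis (and 4 mm above it, towards the lid's top side); in case coordinates it is at x = -125, y = +35, z = 90 mm when shut. The bar can turn between gripping fingers as the lid swings.
- lid_hinge (a point): Middle of the lid's hinge line, which runs along the case's y; 87 mm behind the case's centre, 86 mm above the table.
- rack: Blue nozzle rack lying loose in the case, 110 (x) x 185 (y) x 16 mm plate with four square recesses (31 mm wide, 10 mm deep, 6 mm floor) at x = +-32, y = +-64 mm; about 0.25 kg (0.17 to 0.35). Origin: centre of its underside; z up. Its x and y lie within 0.1 rad of the case's. It starts on the case floor, its origin 5 mm above the table.
- rack_handle (a point): Centre of the rack's lifting handle: a straight black bar along the rack's y, 74 mm long, 12 mm wide, 12 mm tall, 62 mm above the rack's underside, in the middle of the rack (above its centre of mass), on two thin steel posts at y = +-31 mm. 40 mm of free height below the bar.
- nozzle_0: White cone-shaped piping nozzle, 28 mm wide at the foot, 48 mm tall, 14 g, standing loose in one of the rack's recesses (which one varies). Origin: centre of its foot.
- nozzle_1: White cone-shaped piping nozzle, 27 mm wide at the foot, 46 mm tall, 14 g, standing loose in one of the rack's recesses (which one varies). Origin: centre of its foot.
- nozzle_2: White cone-shaped piping nozzle, 29 mm wide at the foot, 50 mm tall, 14 g, standing loose in one of the rack's recesses (which one varies). Origin: centre of its foot.
- nozzle_3: White cone-shaped piping nozzle, 26 mm wide at the foot, 44 mm tall, 14 g, standing loose in one of the rack's recesses (which one varies). Origin: centre of its foot.
- dial_timer: Bystander to be left alone: cream dial timer, round, 64 mm across, 44 mm tall, standing on the table beside or behind the case. Origin: centre of its underside.
- tape_1: Bystander to be left alone: roll of beige tape lying flat, 98 mm across, 25 mm tall, standing on the table beside or behind the case. Origin: centre of its underside.
- prep_bowl_0: Bystander to be left alone: small steel bowl, 110 mm across, 42 mm tall, standing on the table beside or behind the case. Origin: centre of its underside.
- squeeze_0: Bystander to be left alone: cream squeeze bottle with cone tip, 58 mm across, 208 mm tall, standing on the table behind and left of the case (like others farther back). Origin: centre of its underside.

How it is judged:
On the way, in this order (a step that is already met when the one before it is completed fails the run):
1. the latch is swung off the lid (value of joint latch above 1.35 rad), for 0.2 s.
2. the lid is open (value of joint case_lid above 1.35 rad), for 0.2 s.
3. the rack is lifted clear of the case by the fingers (height (world z) of rack above 0.125 m and contact force between rack and the fingers above 2 N and contact force between rack and case below 0.1 N), for 0.2 s.
At the end, for the whole second after the job is handed in: Rack held by its handle (over 2 N), underside over 125 mm above the table, within 120 mm of the case's middle, off case and lid, tilt under 0.12 rad, under 20 mm/s and 0.15 rad/s; nozzles seated (feet 0-13 mm above its underside, within 85 mm); lid over 1.35, latch over 1.3 rad (all of step 3 and horizontal distance between rack and case below 0.12 m and angle between rack's own z axis and vertical below 0.12 rad and linear speed of rack below 0.02 m/s and angular speed of rack below 0.15 rad/s and value of joint case_lid above 1.35 rad and value of joint latch above 1.3 rad and z of nozzle_0 in the frame of rack between 0 and 0.013 m and horizontal distance between each of nozzle_0, nozzle_1, nozzle_2, nozzle_3 and rack below 0.085 m and z of nozzle_1 in the frame of rack between 0 and 0.013 m and z of nozzle_2 in the frame of rack between 0 and 0.013 m and z of nozzle_3 in the frame of rack between 0 and 0.013 m and distance between the grasp point and rack_handle below 0.055 m); the arm keeps its last pose, push and grip.
It fails at once if the rack tips by more than 0.3 rad (angle between rack's own z axis and vertical above 0.3 rad).
It fails at once if a bystander is moved more than 30 mm (distance of any of dial_timer, tape_1, prep_bowl_0, squeeze_0 from where it was at the start of the episode above 0.03 m).
It also fails if it takes over 59 s, if anything falls off the work surface, if the arm or the gripper's body presses on something with over 40 N, if the wrist force passes 120 N, or if a joint passes its speed limit or range.

### The arm

A 6-joint arm with a two-finger parallel gripper is mounted at the origin on a cart in front of the work surface, level with it; the furniture and walls round the work are solid. World frame = base frame: x ahead of the robot, y to its left, z up, the work surface at z = 0. Lengths are in m, angles in rad, forces in N, time in s.
With the tool pointing down it reaches from about 0.275 to 0.775 m from the base axis. Payload 14.6 kg.
Tool frame: the origin (TCP) lies between the finger pads; the fingertips stand 25 mm ahead of it and the grasp point (between the pads) lies 6 mm ahead of it; x points along the fingers, y is the direction in which the jaws open and shut, and the axes are right-handed (so a half turn about x gives the same grasp; the last joint's range is limited). The gripper opens to 85 mm and grips with 20 to 120 N. Pads are 22 mm wide; open, the fingers measure 114 mm over their backs; the gripper's body (76 mm by 85 mm) begins 54 mm behind the grasp point. The pads swing forward as they close: fully open they stand 13 mm farther back than shut.
Start: joints at [-1.298, 0.263, -0.048, 1.259, 0, 1.415], TCP at [0.218, -0.478, 0.256] pointing down, gripper open.
Joint ranges: [-2.65, 2.65], [-0.89, 1.7], [-1.18, 1.37], [-2.13, 2.11], [-1.35, 1.29], [-3.14, 3.14]. Speed limits (rad/s): [1.89, 1.89, 2.57, 2.79, 3.14, 3.14].

### API

Orientations are given as a 3x3 rotation matrix whose columns are the frame's x, y, z axes.
In Python, from rig import ctrl, planner, imaging, status gives the robot as it stands. The module is installed in compiled form; this text tells all that it offers. Calls block until the motion is done:
- ctrl.reach(position, orientation): joint-space move of the TCP to a pose.
- ctrl.move_linear(position, ori=None, velocity=0.15): straight line of the TCP; ori=None keeps the orientation; velocity is the mean speed in m/s.
- ctrl.set_joints(angles): joint-space move.
- ctrl.gripper_to(opening, force=None): finger opening in m; force is the grip in N (None keeps the last); returns when the fingers have stopped.
- ctrl.dwell(seconds).
- planner.solve_ik(position, orientation): joint angles nearest the present ones, or None.
- imaging.get_image(name): name is "scene" or "top" or "wrist"; returns the picture (480x640x3 uint8, red, green, blue); there is no depth.
- imaging.calibration(name): a dict with "camera_matrix" (3x3 intrinsics, pixels), "dist" ([k1, k2, p1, p2, k3] as OpenCV has them; the pictures are not rectified), "R" (3x3) and "t" (3): a world point X has camera coordinates R X + t; the wrist camera has in their place "hand_eye" (4x4, takes a point from camera to tool coordinates, whose origin is the TCP and whose axes are the tool frame's). Camera axes: x right, y down, z forward; pixel columns grow to the right and rows downward; lengths in m; the calibration is good to about 2 mm. A picture is of the moment at which its call begins: read the wrist's pose just before it. calibration takes no time and is no camera call.
A pose or a line that the arm cannot do raises ctrl.IKError and nothing moves.
- ctrl.finish_job(): hands the job in, once; it reports no verdict.
Readings, each from a call of its own:
- status.current_time(): time.
- status.current_joint_positions(): joint angles.
- status.current_qvel(): joint speeds.
- status.current_effort(): joint torques, N m.
- status.current_tool_pos(): TCP position.
- status.current_eef_rot(): TCP orientation.
- status.current_contact_force(): force on the tool from outside, world axes, zero at the start.
- status.current_wrist_torque(): the same for the moment, N m.
- status.current_grip_width(): finger opening in m.
Only numpy, scipy, OpenCV 4.12 (cv2) and the standard library are available. Lean on these libraries where they do the work, as an engineer would, in place of code of your own. Each camera call takes 0.05 s, during which the arm holds its last target.

## Working session

There is one attempt and no reset: what is moved stays moved. The work goes in short steps, each a Python script; the robot and the scene stay as the last script left them, time stands still between calls to the robot, and variables do not carry over. Pictures are saved under pics/ and viewed, and the job is handed in when it is done.

```bash
mkdir -p pics; ls; python3 - <<'E'
from rig import ctrl, planner, imaging, status
import cv2,numpy as np
np.set_printoptions(precision=4,suppress=True)
for n in ["scene","top","wrist"]:
    im=imaging.get_image(n); cv2.imwrite(f"pics/{n}0.png",im[:,:,::-1])
    c=imaging.calibration(n); print(n,{k:np.array(v).tolist() for k,v in c.items()})
print(status.current_time(),status.current_tool_pos(),status.current_eef_rot(),status.current_grip_width())
E
```

```text
pics
scene {'camera_matrix': [[513.6858669190068, 0.0, 321.74031582231027], [0.0, 513.6858669190068, 238.76231048089303], [0.0, 0.0, 1.0]], 'dist': [0.03094548552044709, 0.0, 0.0, 0.0, 0.0], 'R': [[-0.6229178477710493, -0.7819960675073288, 0.021342570870371693], [-0.45658611215510364, 0.3412807342981049, -0.8216182706001816], [0.6352184483430645, -0.5215454062687347, -0.5696384046784502]], 't': [0.36584460374522754, 0.3458835862108068, 1.197667864134709]}
top {'camera_matrix': [[620.4391313263268, 0.0, 327.95588700470364], [0.0, 620.4391313263268, 227.93805418805061], [0.0, 0.0, 1.0]], 'dist': [-0.15803843048657995, 0.0, 0.0, 0.0, 0.0], 'R': [[0.015027286219894598, -0.9998362348323897, -0.010083857647533162], [-0.9955908978968839, -0.01402808072466898, -0.0927468434829933], [0.09259019761152931, 0.011433130252582602, -0.995638658770784]], 't': [-0.03663761211654954, 0.5802925801227221, 1.5668681285415602]}
wrist {'camera_matrix': [[355.1346372962898, 0.0, 323.88671412024866], [0.0, 355.1346372962898, 237.56734491437547], [0.0, 0.0, 1.0]], 'dist': [-0.00367558210429364, 0.0, 0.0, 0.0, 0.0], 'hand_eye': [[0.0009923982446491495, -0.2771632053258114, 0.9608223419338489, -0.11806135836104331], [0.9999976944363547, -0.00155461696796371, -0.0014813129507812732, -0.0006589151231862767], [0.0019042761614982205, 0.9608215967491597, 0.2771610235092513, -0.07026386903458681], [0.0, 0.0, 0.0, 1.0]]}
0.15 [ 0.2177 -0.4775  0.2559] [[-0.0002  0.4149 -0.9099]
 [ 0.0007 -0.9099 -0.4149]
 [-1.     -0.0008 -0.0001]] 0.08540406388427932
```

View pics/top0.png

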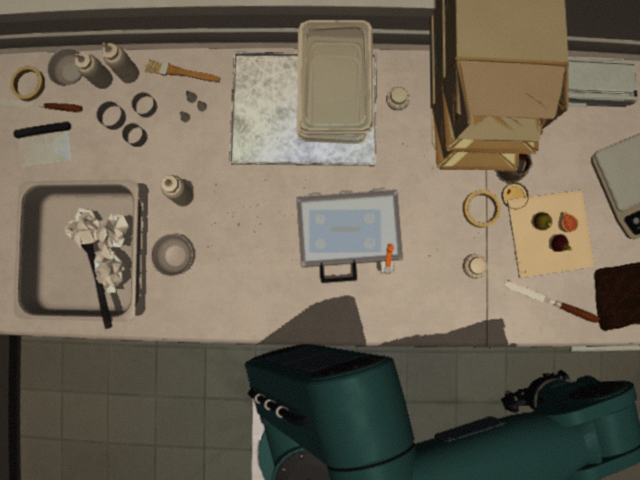

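View pics/scene0.png

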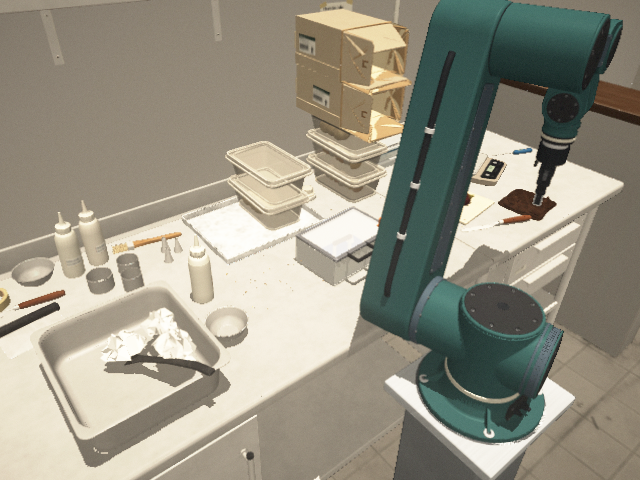

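View pics/wrist0.png

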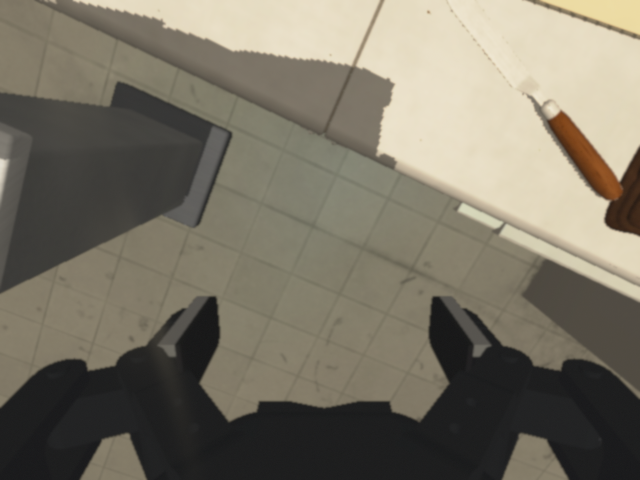

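The top view shows the case at about (297–402, 190–268), the handle bar at (338, 279) and the orange latch at (389, 257). I'll measure these.

```bash
cat > h.py <<'E'
from rig import ctrl, planner, imaging, status
import cv2,numpy as np
np.set_printoptions(precision=4,suppress=True)
def cam(n):
    c=imaging.calibration(n)
    K=np.array(c["camera_matrix"]);d=np.array(c["dist"])
    if n=="wrist":
        H=np.array(c["hand_eye"]);T=np.eye(4);T[:3,:3]=status.current_eef_rot();T[:3,3]=status.current_tool_pos()
        M=np.linalg.inv(T@H);return K,d,M[:3,:3],M[:3,3]
    return K,d,np.array(c["R"]),np.array(c["t"])
def plane(C,px,z):
    K,d,R,t=C
    u=cv2.undistortPoints(np.array(px,float).reshape(-1,1,2),K,d).reshape(-1,2)
    r=np.c_[u,np.ones(len(u))]@R; o=-R.T@t
    s=(z-o[2])/r[:,2]; return o+s[:,None]*r
def proj(C,X):
    K,d,R,t=C
    return cv2.projectPoints(np.array(X,float).reshape(-1,1,3),cv2.Rodrigues(R)[0],t,K,d)[0].reshape(-1,2)
def save(im,name,crop=None,s=1):
    if crop: im=im[crop[1]:crop[3],crop[0]:crop[2]]
    cv2.imwrite("pics/"+name,cv2.resize(im[:,:,::-1],None,fx=s,fy=s,interpolation=cv2.INTER_CUBIC))
E
python3 - <<'E'
from h import *
im=cv2.imread("pics/top0.png")[:,:,::-1]
save(im,"top0c.png",(280,175,420,295),5)
C=cam("top")
hsv=cv2.cvtColor(im,cv2.COLOR_RGB2HSV)
o=cv2.inRange(hsv,(3,150,120),(20,255,255)); o[:, :300]=0;o[:,420:]=0;o[:180]=0;o[300:]=0
ys,xs=np.nonzero(o);print("orange",xs.min(),xs.max(),ys.min(),ys.max(),len(xs))
b=(im.max(2)<60).astype(np.uint8); b[:,:310]=0;b[:,370:]=0;b[:255]=0;b[:292]*=1;b[292:]=0
ys,xs=np.nonzero(b);print("black",xs.min(),xs.max(),ys.min(),ys.max(),len(xs))
bb=im[...,2].astype(int)-im[...,0]; m=(bb>15).astype(np.uint8); m[:180]=0;m[290:]=0;m[:,:290]=0;m[:,410:]=0
print(cv2.minAreaRect(np.argwhere(m)[:,::-1].astype(np.float32)))
E
```

```text
orange 386 392 244 265 102
black 320 356 261 281 237
((345.0, 231.0), (40.0, 70.0), 90.0)
```

View pics/top0c.png

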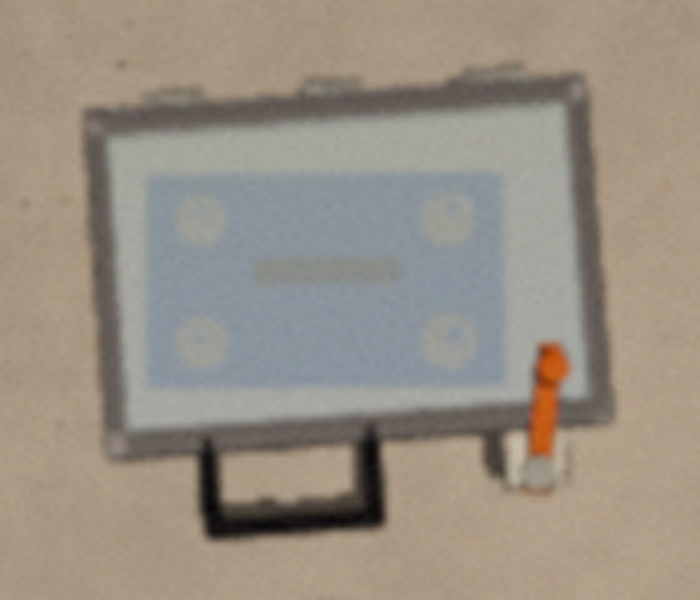

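Crop: lid corners at (85,110), (583,77), (612,417), (110,457); bar centreline (208,525)–(382,516); knob (553,362); pivot (540,470).

```bash
cat >> h.py <<'E'
def fit(A,B):
    A=np.array(A)[:,:2];B=np.array(B)[:,:2];a=A.mean(0);b=B.mean(0)
    th=np.arctan2(np.sum((A-a)[:,0]*(B-b)[:,1]-(A-a)[:,1]*(B-b)[:,0]),np.sum((A-a)*(B-b)))
    R=np.array([[np.cos(th),-np.sin(th)],[np.sin(th),np.cos(th)]]);return th,b-R@a,(R@A.T).T+(b-R@a)-B
E
python3 - <<'E'
from h import *
C=cam("top")
f=lambda l:(np.array(l,float)+.5)/5-.5+[280,175]
W=plane(C,f([(85,110),(583,77),(612,417),(110,457)]),.094)
print(W)
A=[(.087,.125),(.087,-.125),(-.087,-.125),(-.087,.125)]
th,t,r=fit(A,W);print(th,t,r)
R=np.array([[np.cos(th),-np.sin(th)],[np.sin(th),np.cos(th)]])
P=lambda x,y:R@[x,y]+t
print("knob meas",plane(C,f([(553,362)]),.1295),"pivot meas",plane(C,f([(540,470)]),.1015),"pivot pred",P(-.109,-.085))
print("bar meas",plane(C,f([(295,521)]),.093),plane(C,f([(208,525),(382,516)]),.093),"pred",P(-.125,.035))
print("handle",plane(C,f([(252,271),(402,271)]),.073),"rack corn",plane(C,f([(147,177),(505,175),(505,386),(147,388)]),.021))
for n,z in [("timer (475,266)",.044)]: pass
print(plane(C,[(475,266)],.044),plane(C,[(481,208)],.025),plane(C,[(173,254)],.042),plane(C,[(174,188)],.1))
E
```

```text
[[ 0.6513  0.0498  0.094 ]
 [ 0.6713 -0.1966  0.094 ]
 [ 0.503  -0.2116  0.094 ]
 [ 0.48    0.0342  0.094 ]]
0.08812240441846639 [ 0.5764 -0.0811] [[ 0.0008  0.0013]
 [ 0.0028 -0.0013]
 [-0.0023 -0.0016]
 [-0.0013  0.0016]]
knob meas [[ 0.5274 -0.1793  0.1295]] pivot meas [[ 0.4764 -0.1758  0.1015]] pivot pred [ 0.4753 -0.1753]
bar meas [[ 0.4501 -0.0568  0.093 ]] [[ 0.4475 -0.0143  0.093 ]
 [ 0.4531 -0.0994  0.093 ]] pred [ 0.4488 -0.0572]
handle [[ 0.5744 -0.0338  0.073 ]
 [ 0.5754 -0.1086  0.073 ]] rack corn [[ 0.6272  0.0216  0.021 ]
 [ 0.6308 -0.1635  0.021 ]
 [ 0.5216 -0.1643  0.021 ]
 [ 0.518   0.0197  0.021 ]]
[[ 0.4872 -0.404   0.044 ]] [[ 0.6386 -0.4251  0.025 ]] [[0.5066 0.3684 0.042 ]] [[0.6687 0.357  0.1   ]]
```

```bash
cat >> h.py <<'E'
TH=0.088;T0=np.array([0.5764,-0.0811])
RC=np.array([[np.cos(TH),-np.sin(TH)],[np.sin(TH),np.cos(TH)]])
P=lambda x,y,z:np.r_[RC@[x,y]+T0,z]
def down(a,tilt=0):
    """tool x down, tool y at world angle a; tilt rotates about horizontal axis perpendicular to tool y"""
    x=np.array([0,0,-1.]);y=np.array([np.cos(a),np.sin(a),0]);z=np.cross(x,y)
    R=np.c_[x,y,z]; return cv2.Rodrigues(z*tilt)[0]@R
piv=np.array([.4757,-.1755])
def knob(l,z):
    a=TH-l; return np.r_[piv+.05*np.array([np.cos(a),np.sin(a)]),z]
def st(): print("t",status.current_time(),"tcp",status.current_tool_pos(),"F",status.current_contact_force(),"w",status.current_grip_width())
E
python3 - <<'E'
from h import *
print(knob(.157,.13))
for s in (-1,1):
  for l in (.157,1.65): print(s,planner.solve_ik(knob(l,.132),down(TH+s*np.pi/2)))
  for q in np.linspace(0,1.75,5):
    x=P(.087-.212*np.cos(q)-.004*np.sin(q),.035,.086+.212*np.sin(q)+.004*np.cos(q))
    print(q,x,planner.solve_ik(x+[0,0,.006],down(TH if s>0 else TH+np.pi)),planner.solve_ik(x+[0,0,.1],down(TH if s>0 else TH+np.pi)))
E
```

```text
[ 0.5256 -0.1789  0.13  ]
-1 [-0.4749  0.3804 -0.2221  0.9683  0.      2.5787]
-1 [-0.597   0.3363 -0.2934  0.9411  0.      2.4565]
0.0 [ 0.4488 -0.0572  0.09  ] [-0.3073  0.2577 -0.5294  0.7836  0.     -1.9661] [-0.3073  0.1733 -0.3551  1.0424  0.     -1.9661]
0.4375 [ 0.467  -0.0556  0.1794] [-0.2921  0.2058 -0.3255  1.0395  0.     -1.9508] [-0.2921  0.1624 -0.1196  1.2887  0.     -1.9508]
0.875 [ 0.5216 -0.0508  0.2513] [-0.2527  0.2611 -0.0484  1.2613  0.     -1.9115] [-0.2527  0.2531  0.1933  1.511   0.     -1.9115]
1.3125 [ 0.6022 -0.0437  0.292 ] [-0.2073  0.3976  0.2667  1.44    0.     -1.8661] [-0.2073  0.4243  0.5656  1.7121  0.     -1.8661]
1.75 [ 0.6937 -0.0356  0.2939] [-0.1685  0.5843  0.5962  1.5826  0.     -1.8273] [-0.1685  0.6737  1.0396  1.9367  0.     -1.8273]
1 [-0.4749  0.3804 -0.2221  0.9683  0.     -0.5629]
1 [-0.597   0.3363 -0.2934  0.9411  0.     -0.685 ]
0.0 [ 0.4488 -0.0572  0.09  ] [-0.3073  0.2577 -0.5294  0.7836  0.      1.1755] [-0.3073  0.1733 -0.3551  1.0424  0.      1.1755]
0.4375 [ 0.467  -0.0556  0.1794] [-0.2921  0.2058 -0.3255  1.0395  0.      1.1907] [-0.2921  0.1624 -0.1196  1.2887  0.      1.1907]
0.875 [ 0.5216 -0.0508  0.2513] [-0.2527  0.2611 -0.0484  1.2613  0.      1.2301] [-0.2527  0.2531  0.1933  1.511   0.      1.2301]
1.3125 [ 0.6022 -0.0437  0.292 ] [-0.2073  0.3976  0.2667  1.44    0.      1.2755] [-0.2073  0.4243  0.5656  1.7121  0.      1.2755]
1.75 [ 0.6937 -0.0356  0.2939] [-0.1685  0.5843  0.5962  1.5826  0.      1.3143] [-0.1685  0.6737  1.0396  1.9367  0.      1.3143]
```

```bash
python3 - <<'E'
from h import *
O=down(TH-np.pi/2)
ctrl.gripper_to(.045,20)
ctrl.reach(knob(.157,.19),O); st()
im=imaging.get_image("wrist"); save(im,"w1.png")
im=imaging.get_image("top"); save(im,"t1.png",(280,175,420,295),5)
print("knob in wrist",proj(cam("wrist"),[knob(.157,.1295)]))
E
```

```text
t 2.225 tcp [ 0.5254 -0.1797  0.1902] F [ 0.9249 -0.3255  0.4274] w 0.04498749408455817
knob in wrist [[323.9464 269.9559]]
```

View pics/w1.png

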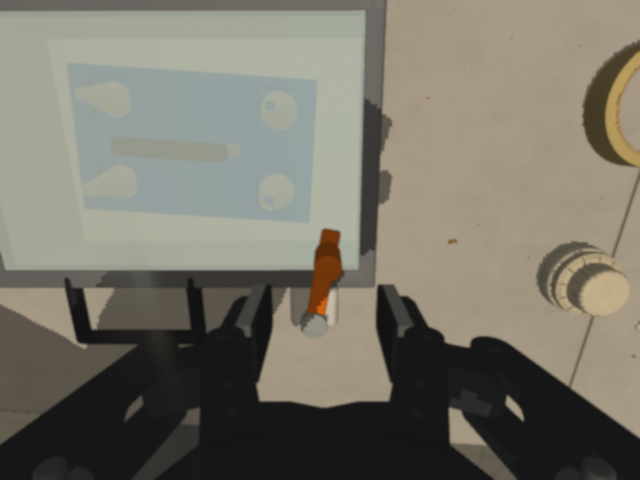

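The knob (about (328, 258)) is centred between the fingers, so I'll descend, grip it and swing.

```bash
python3 - <<'E'
from h import *
O=down(TH-np.pi/2)
ctrl.move_linear(knob(.165,.132),O,.1); 
ctrl.gripper_to(.0,20); st()
for l in np.linspace(.3,1.66,9): ctrl.move_linear(knob(l,.132),O,.12)
st()
im=imaging.get_image("top"); save(im,"t2.png",(280,175,420,295),5)
ctrl.gripper_to(.045,30)
p=status.current_tool_pos(); ctrl.move_linear(np.r_[p[:2],.20],O,.15);st()
save(imaging.get_image("wrist"),"w2.png")
E
```

```text
t 3.425 tcp [ 0.5259 -0.1795  0.1325] F [ 0.9296 -0.9147  3.6824] w 0.01477879668462807
t 5.675 tcp [ 0.4762 -0.227   0.1324] F [  0.2144 -11.5441   2.8687] w 0.014749410598436827
t 6.725 tcp [ 0.4753 -0.225   0.1993] F [ 0.2889 -0.7262 -0.5895] w 0.04490339980372622
```

View pics/w2.png

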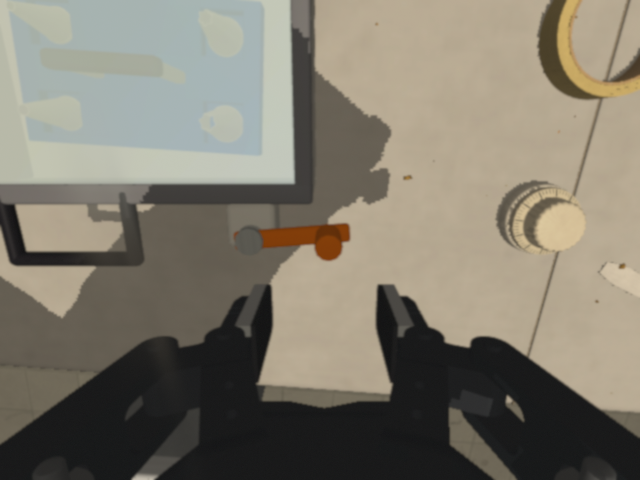

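The latch arm now points right: pivot (249,240), knob (328,245). Next is the lid bar.

```bash
python3 - <<'E'
from h import *
O=down(TH)
b=np.array([.4495,-.057])
ctrl.gripper_to(.029,40)
ctrl.reach(np.r_[b,.17],O); st()
print("bar px pred",proj(cam("wrist"),[np.r_[b,.095]]))
save(imaging.get_image("wrist"),"w3.png")
E
```

```text
t 8.2417 tcp [ 0.4498 -0.0573  0.1701] F [-0.5009  0.2312 -0.9371] w 0.028961040427157428
bar px pred [[324.3618 262.6276]]
```

View pics/w3.png

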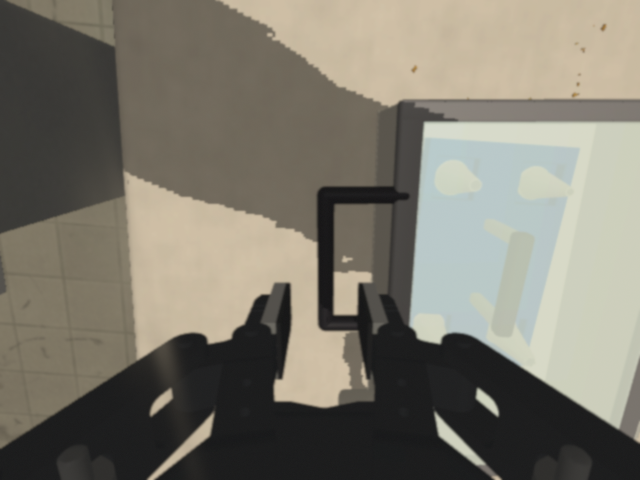

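Bar at column 326, rows 187–330, centred as predicted. I'll descend, grip and lift a little first.

```bash
cat >> h.py <<'E'
def bar(q,dz=.007):
    c0=np.array([.4495,-.057])-P(-.125,.035,0)[:2]
    x=P(.087-.212*np.cos(q)-.004*np.sin(q),.035,.086+.212*np.sin(q)+.004*np.cos(q)+dz); x[:2]+=c0*np.cos(q); return x
E
python3 - <<'E'
from h import *
O=down(TH)
ctrl.move_linear(bar(0),O,.1); st()
ctrl.gripper_to(0,40); st()
for q in (.06,.15,.3):
    ctrl.move_linear(bar(q),O,.08); st()
save(imaging.get_image("top"),"t4.png",(280,175,420,295),5)
save(imaging.get_image("wrist"),"w4.png")
E
```

```text
t 9.175 tcp [ 0.4498 -0.0571  0.0974] F [ 0.4532  0.3965 -0.0051] w 0.029004784035736784
t 9.4833 tcp [ 0.4505 -0.0571  0.0976] F [4.4111 1.3673 3.2284] w 0.008538051345709487
t 9.7917 tcp [ 0.451  -0.0571  0.1105] F [ 7.1294  2.355  -1.0656] w 0.008171563180560825
t 10.1833 tcp [ 0.4534 -0.0569  0.1296] F [12.3464  3.2606 -2.5311] w 0.008418635828432058
t 10.725 tcp [ 0.4613 -0.0563  0.1606] F [22.3     4.941  -7.0228] w 0.008566489165853756
```

View pics/w4.png

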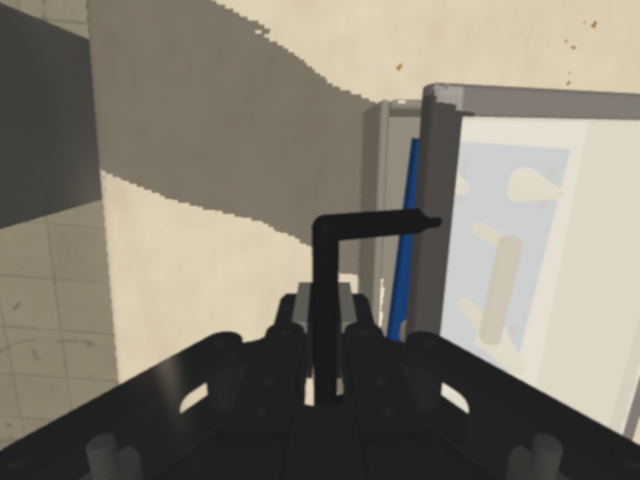

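The lid is rising in the grip, but the radial pull has reached 22 N (a few mm of path mismatch). I'll continue with a small force-driven radial correction.

```bash
python3 - <<'E'
from h import *
O=down(TH); e=.0025
h=np.r_[RC@[1,0],0]
for q in np.arange(.4,1.76,.09):
    r=np.cos(q)*h+np.array([0,0,-np.sin(q)]) # toward hinge
    ctrl.move_linear(bar(q)+e*r,O,.1)
    F=np.array(status.current_contact_force()); fr=F@r
    e+=np.clip(fr/9000*.5,-.002,.002)
    print("%.2f"%q,F,"%.1f %.4f"%(fr,e))
    if np.linalg.norm(F)>50: print("stop");break
st()
save(imaging.get_image("top"),"t5.png",(240,120,440,295),4)
save(imaging.get_image("scene"),"s5.png")
E
```

```text
0.40 [11.6704  1.6255 -5.1652] 12.9 0.0032
0.49 [ 9.2462  1.922  -4.1428] 10.2 0.0038
0.58 [ 6.5528  0.1951 -3.0011] 7.1 0.0042
0.67 [ 2.3909 -0.2584 -1.6616] 2.9 0.0043
0.76 [-2.3134 -1.0245  3.4192] -4.1 0.0041
0.85 [-5.4053 -1.1054  7.4728] -9.2 0.0036
0.94 [-6.2003 -1.9178 10.1909] -12.0 0.0029
1.03 [-7.2402 -0.6102 11.1699] -13.3 0.0022
1.12 [-7.0214 -0.4465 13.6432] -15.3 0.0013
1.21 [-3.8354  0.1086 11.4755] -12.1 0.0007
1.30 [-1.2777  0.792   9.947 ] -9.9 0.0001
1.39 [-1.5114  1.1708 10.0141] -10.1 -0.0004
1.48 [-0.3333  1.6068  8.9353] -8.9 -0.0009
1.57 [2.2691 0.7638 5.8069] -5.8 -0.0013
1.66 [1.3999 1.3178 7.6331] -7.7 -0.0017
1.75 [2.5586 1.0171 6.0209] -6.4 -0.0020
t 16.225 tcp [ 0.695  -0.0354  0.3027] F [2.5586 1.0171 6.0209] w 0.00832573914150882
```

View pics/s5.png

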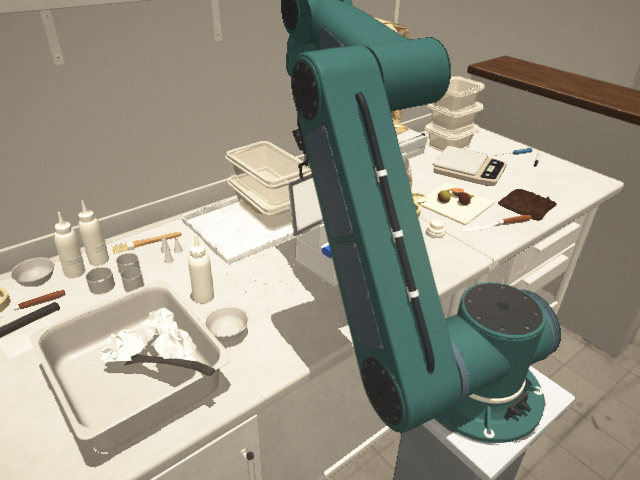

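```bash
python3 - <<'E'
from h import *
O=down(TH)
ctrl.gripper_to(.05,60)
p=np.array(status.current_tool_pos()); ctrl.move_linear([p[0],p[1],.375],O,.15);st()
R=down(.016)
ctrl.move_linear([.575,-.071,.36],R,.2); st()
save(imaging.get_image("wrist"),"w6.png")
save(imaging.get_image("top"),"t6.png",(240,120,440,295),4)
save(imaging.get_image("scene"),"s6.png",(180,100,480,320),2.5)
print(proj(cam("wrist"),[[.575,-.071,.073],[.574,-.034,.073],[.5754,-.108,.073]]))
E
```

```text
t 17.4333 tcp [ 0.6941 -0.0357  0.3743] F [ 0.0283  0.1379 -0.122 ] w 0.05009861809886149
t 18.3417 tcp [ 0.5754 -0.0709  0.3596] F [0.046  0.1917 0.0597] w 0.049928937755664246
[[323.9675 199.8183]
 [323.5606 167.1386]
 [323.8457 230.9012]]
```

View pics/w6.png

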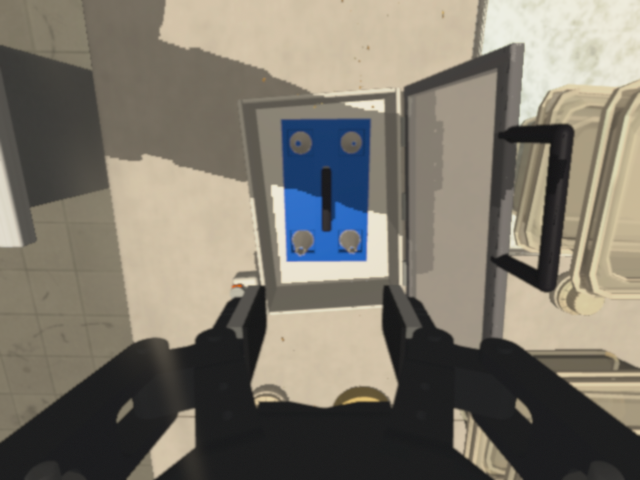

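View pics/s6.png

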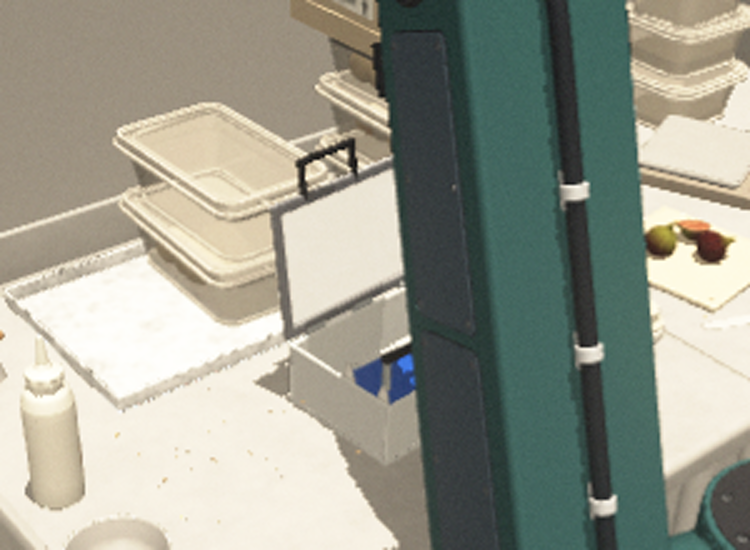

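View pics/t6.png

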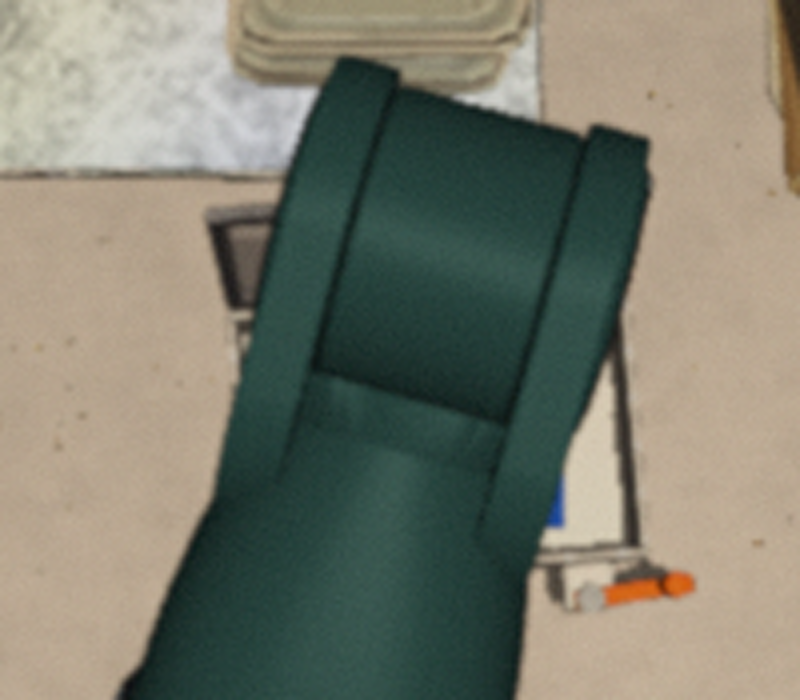

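Handle is at column 326, rows 167–231 in the wrist view, as predicted. The lid stands open and all four nozzles are upright. I'll check the latch angle and handle more precisely.

```bash
python3 - <<'E'
from h import *
C=cam("top")
f=lambda l:(np.array(l,float)+.5)/4-.5+[240,120]
print(f([(590,598)]))
k=plane(C,f([(682,583)]),.125);a=plane(C,f([(612,596),(660,589)]),.1015);p=plane(C,f([(592,598)]),.1015)
print(k,p,a)
for v in (k[0]-p[0],a[1]-a[0],np.r_[k[0][:2]-piv,0]): print(TH-np.arctan2(v[1],v[0]))
W=cam("wrist"); im=cv2.imread("pics/w6.png")
m=((im.max(2)<50)*1).astype(np.uint8);m[:,:300]=0;m[:,350:]=0;m[:160]=0;m[240:]=0
n,l,s,c=cv2.connectedComponentsWithStats(m);i=1+np.argmax(s[1:,4]);print(s[i],c[i])
rc=cv2.minAreaRect(np.argwhere(l==i)[:,::-1].astype(np.float32));print(rc,plane(W,[rc[0]],.073))
b=im[...,0].astype(int)-im[...,2]>60;b=b.astype(np.uint8)
rb=cv2.minAreaRect(np.argwhere(b)[:,::-1].astype(np.float32));print(rb,plane(W,cv2.boxPoints(rb),.021))
E
```

```text
[[387.125 269.125]]
[[ 0.4841 -0.2279  0.125 ]] [[ 0.4751 -0.1759  0.1015]] [[ 0.4765 -0.1881  0.1015]
 [ 0.4811 -0.2174  0.1015]]
1.4873564335131295
1.5021689378229544
1.4991124831369185
[322 168   9  62 388] [326.3247 191.2448]
((326.0, 198.5), (61.0, 8.0), 90.0) [[ 0.5773 -0.0694  0.073 ]]
((325.5, 190.0), (87.0, 140.0), 0.0) [[ 0.5191 -0.1638  0.021 ]
 [ 0.5224  0.0176  0.021 ]
 [ 0.6287  0.0191  0.021 ]
 [ 0.6377 -0.162   0.021 ]]
```

Latch is at about 1.49 rad and the lid is open, so both hold. Now the rack: descend, grip, small lift, check.

```bash
python3 - <<'E'
from h import *
R=down(.016); x,y=.5763,-.070
ctrl.move_linear([x,y,.15],R,.2)
ctrl.move_linear([x,y,.073],R,.1); st()
save(imaging.get_image("wrist"),"w7.png")
ctrl.gripper_to(0,60); st()
ctrl.move_linear([x,y,.083],R,.04); st()
print(status.current_wrist_torque())
save(imaging.get_image("wrist"),"w8.png")
E
```

```text
t 20.6083 tcp [ 0.5767 -0.0701  0.0736] F [-0.1142  0.5235 -0.7428] w 0.05010516523657749
t 21.0917 tcp [ 0.5766 -0.0701  0.0735] F [-0.7487  0.5354  5.9109] w 0.010687845463271685
t 21.4917 tcp [ 0.5764 -0.07    0.0832] F [ 0.1408 -0.507  -4.6815] w 0.01047648000309225
[ 0.0276 -0.0075  0.0176]
```

View pics/w8.png

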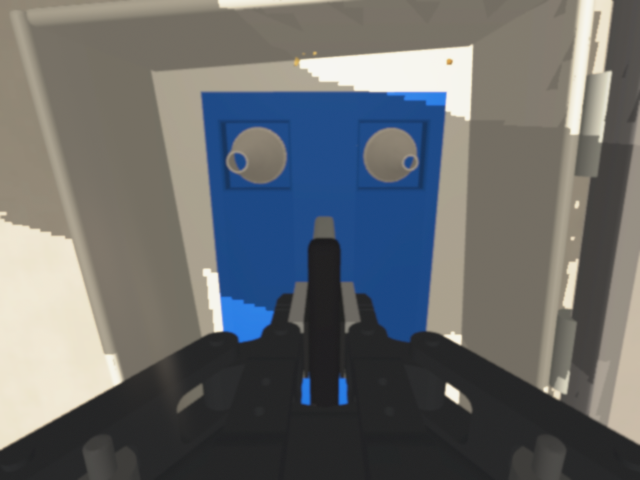

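The handle is held squarely between the pads (column 324), two nozzles visible and upright at (258,155) and (390,155), load about 4.7 N. Lifting.

```bash
python3 - <<'E'
from h import *
R=down(.016); x,y=.5763,-.070
ctrl.move_linear([x,y,.23],R,.06)
ctrl.dwell(.6); st(); print(status.current_wrist_torque(),np.abs(status.current_qvel()).max(),status.current_eef_rot())
save(imaging.get_image("wrist"),"w9.png")
save(imaging.get_image("scene"),"s9.png",(180,100,480,320),2.5)
save(imaging.get_image("top"),"t9.png",(240,120,440,295),4)
E
```

```text
t 24.7417 tcp [ 0.5763 -0.07    0.23  ] F [-0.6924 -0.3931 -3.0246] w 0.010928868310173223
[-0.0526 -0.0017  0.0504] 0.00407766917339341 [[ 0.0001  0.9999  0.016 ]
 [-0.      0.016  -0.9999]
 [-1.      0.0001  0.    ]]
```

View pics/w9.png

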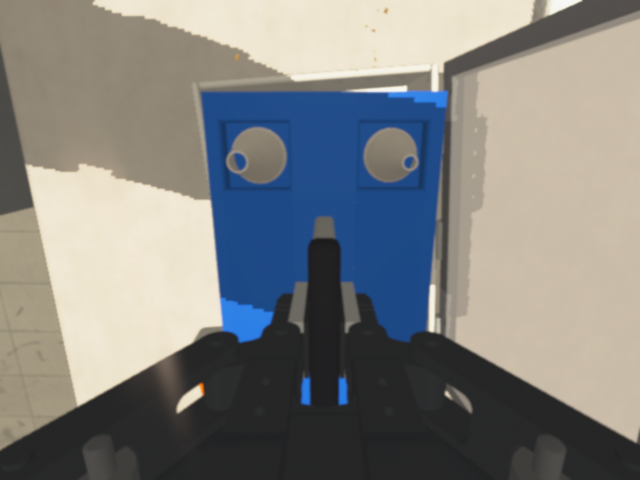

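View pics/s9.png

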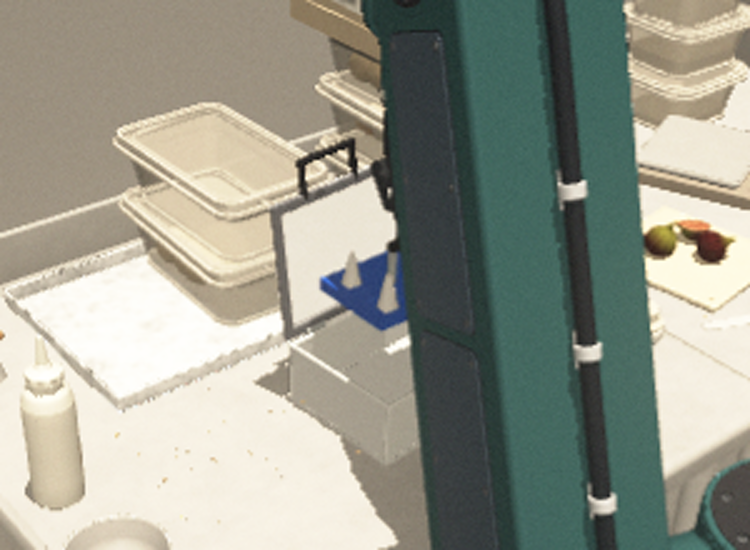

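View pics/t9.png

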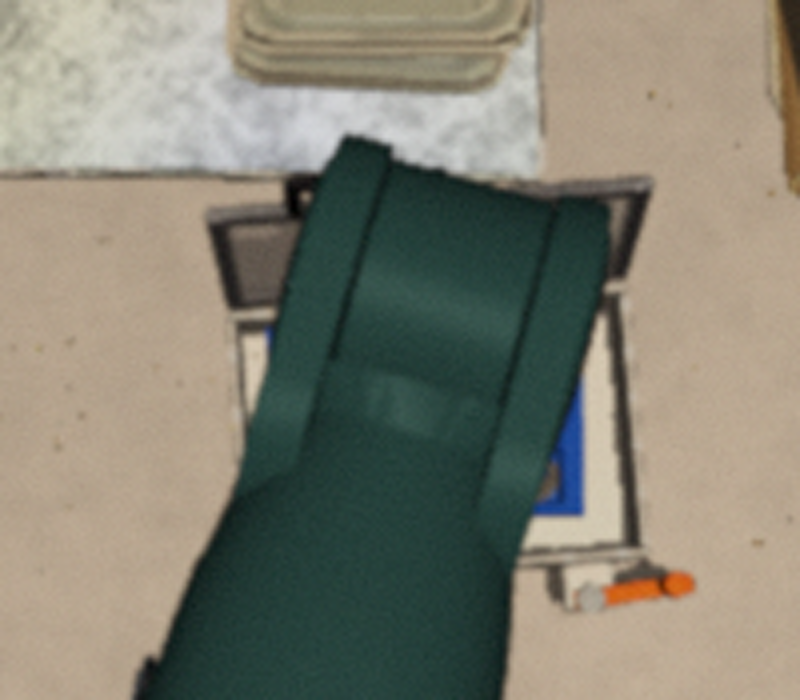

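The wrist view matches the one before the lift, so the rack hasn't shifted or tilted in the grip. The lid, latch and rack are clear of each other. Handing in.

```bash
python3 - <<'E'
from h import *
ctrl.finish_job(); st()
E
```

```text
the job is handed in; nothing more can be done
the job is handed in; nothing more can be done
```

I swung the latch off the lid, opened the lid past upright and lifted the rack by its handle. I handed the job in at about 25 s with the rack still held above the case; no verdict was reported.

What the last checks showed:
- **Latch:** it measures about 1.49 rad in the top camera. That is short of the 1.66 rad I commanded, but above the 1.35 rad required.
- **Lid:** the gripper carried it to about 1.75 rad, judged from the gripper's position. It stayed open after release in both the scene and top views.
- **Rack:** its underside is about 162 mm above the table, based on the gripper height, so about 77 mm above the rim. The wrist view did not change during the lift, so the rack stayed level and did not slip. It hangs clear of the lid.
- **Nozzles:** three of the four could be seen in the last pictures. The two in the wrist view stand upright, and a third is partly visible from above. The fourth, at the back right, was hidden by the arm; it was upright when last seen, before the grasp.
- **Bystanders:** I did not measure them again at the end. The arm never went near them, and the squeeze bottle was unmoved in the scene view.

The pull on the lid bar reached 22 N early in the opening because my path was a few millimetres off. I corrected the path from the force readings and the pull stayed under about 16 N from then on.

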